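# Shim a baduk board panel tight in the fitting jig

### The arm

A 7-joint arm with a two-finger parallel gripper is mounted at the origin on the work surface. World frame = base frame: x ahead of the robot, y to its left, z up, the work surface at z = 0. Lengths are in m, angles in rad, forces in N, time in s.
With the tool pointing down it reaches from about 0.425 to 0.875 m from the base axis. Payload 4.7 kg.
Tool frame: the origin (TCP) lies midway between the tips of the shut fingers; the grasp point (between the pads) lies 19 mm behind it; z points along the fingers, y is the line along which they close (so a half turn about z gives the same grasp; the last joint's range is limited). The gripper opens to 87 mm and grips with 3 to 60 N. Pads are 19 mm wide; open, the fingers measure 117 mm over their backs; the gripper's body (75 mm by 190 mm) begins 51 mm behind the grasp point.
Start: joints at [1.209, 0.321, -0.07, 1.45, 0.023, 1.371, -0.057], TCP at [0.239, -0.605, 0.223] pointing down, gripper open.
Joint ranges: [-2.86, 2.86], [-0.3, 2.09], [-1.38, 1.24], [0.06, 2.45], [-1.56, 4.7], [0.09, 2.05], [-2.69, 2.69]. Speed limits (rad/s): [2.57, 2.57, 3.14, 3.14, 3.14, 3.14, 3.14].

### API

Orientations are given as a rotation vector (axis times angle).
In Python, from bench import ctrl gives the robot as it stands. The module is installed in compiled form; this text tells all that it offers.
- The arm moves only by the shell command python3 -m handwheel 'ROWS' [FORCE]. ROWS is JSON, a list of rows, each a list of 7 numbers: the finger opening in m, from 0 to 0.087, then the shift along the tool's x, y, z in m, then the turn, a rotation vector about the tool's x, y, z in degrees. A call has 1 to 12 rows; each row shifts and turns the commanded pose from where the row before left it, along the tool's axes as they then stand; what a row does not reach is not made up. A row lasts 1/8 s, in which the tool goes at most 62.5 mm and 10.7 degrees, less where a joint would pass 70% of its speed; a pose out of reach is approached as far as the arm can. A call is refused whole if a number of a shift passes 0.0625 or a number of a turn 10.7, either way. A call with a gripper value outside its range is refused whole. The fingers move at their own pace and stop on an object; FORCE is the grip in N (left out, the last holds). Time passes only in rows, so rows that do not move let the fingers close. It gives the time, the measured TCP pose, the force, the opening and the grip force at its end, in the units of the state.
- ctrl.get_state(): the state, without advancing time (a new reading comes with each control period).
- ctrl.get_image(name): name is "side" or "top" or "wrist"; returns (picture, depth): 480x640x3 uint8, blue, green, red; 480x640 float32, m along the optical axis (not along the pixel's ray), 0 where there is no reading.
- ctrl.camera_info(name): a dict with "intrinsics" (3x3 intrinsics, pixels), "D" ([k1, k2, p1, p2, k3] as OpenCV has them; the pictures are not rectified), "R" (3x3) and "t" (3): a world point X has camera coordinates R X + t. Camera axes: x right, y down, z forward; pixel columns grow to the right and rows downward; lengths in m; the calibration is good to about 2 mm. A picture is of the moment at which its call begins: read the wrist's pose just before it. camera_info takes no time and is no camera call; for the wrist camera it gives the pose at the moment of the call.
- ctrl.close_job(): hands the job in; it is judged then, once.
The state is a dict: "time": time; "joint_positions": joint angles; "qd": joint speeds; "joint_torque": joint torques, N m; "position": TCP position; "tool_rot": TCP orientation; "ft_force": force on the tool from outside, world axes, zero at the start; "torque": the same for the moment, N m; "grip_width": opening from 0.0 (shut) to 1.0 (fully open); "grip_force": force on a finger pad.
Only numpy, scipy, OpenCV 4.12 (cv2) and the standard library are available. Lean on these libraries where they do the work, as an engineer would, in place of code of your own. Each camera call takes 0.05 s, during which the arm holds its last target. There are 200 camera calls.

### The job

Slide the grid-lined board panel along the bench, without lifting it, into the fitting jig until it rests against both the long back fence and the end stop. Then pick up the bone spacer and lower it upright right down to the bench between the panel and the thinner of the two blue bench dogs, centred on that dog; only that gap is wide enough, so keep the spacer clear of the thicker dog. Finish while still gripping the spacer there and pushing it firmly and steadily against the panel, so that the panel stays pressed flush to the fence, and leave the other things on the bench where they are.

Things in the scene. Friction and masses are not known exactly. Their poses are not given: they have to be found in the camera images.
- fence: Fixed dark wood fence, 30 mm thick, 370 mm long, 30 mm high, far side of the jig. Origin: bench height on its working face (robot side), where the middle of the seated panel's long edge belongs. x points into the fence (away from the robot, pressing direction), y along it to the end stop, z up. It spans y = -270 to +100 mm. Seated panel centre in this frame: x = -50 mm, y = 0.
- stop: Fixed dark wood end stop, 100 mm (x) by 24 mm (y), 30 mm high, at right angles to the fence at the closed end of the jig. Origin at bench height at the fence end of its working face; the face looks to its -y, at y = +65 mm in the fence's frame. Axes parallel to the fence's. The jig is open at the other end (fence -y) for the panel to slide in.
- dog_thin: Thinner blue bench dog, fixed: 30 mm deep (x), 30 mm along y, 25 mm high. Origin: bench height, middle of its near face, axes as the fence's. Far face at its x = 30 mm, 26 mm short of the panel when that is flush on the fence. Both dogs' origins are 156 mm before the fence face, one at fence y = -42, one at +42 mm, either way round.
- dog_thick: Thicker blue bench dog, fixed: 44 mm deep (x), 30 mm along y, 25 mm high; origin and axes like the thinner dog's. Its far face is at its x = 44 mm, leaving a gap of only 12 mm to the flush panel. Between the two dogs 54 mm are free.
- panel: Loose wooden board panel with black grid lines, 100 mm (its x) by 130 mm (its y), 20 mm thick, 0.15 to 0.31 kg (sliding it takes up to 4 N; a firm final push is 10 to 15 N); starts on the bench before the open end of the fence, turned up to 0.3 rad from the fence. Origin at the centre of its underside; seated, its long (130 mm) edge lies on the fence and its +y edge meets the stop.
- spacer: Loose bone-white spacer block standing upright on the bench: 18 mm thick (its x), 45 mm long (its y), 75 mm tall, about 0.09 kg. Origin at the centre of its underside. In the gap its 18 mm thickness lies across the gap (its x along the fence's x, either way round); the dogs (25 mm) and panel (20 mm) reach less high than it.
- bowl: Bystander: lidded dark red jujube wood bowl, 124 mm across, 96 mm high; origin at the centre of its underside.
- slate_stone: Bystander: black slate stone, 22 mm across, 9 mm thick; origin at the centre of its underside.
- burnisher: Bystander: bone burnisher with a dark handle end, 155 mm long (its x), 18 mm wide, 12 mm high; origin under its middle.
- bell_weight: Bystander: small bronze bell weight, 52 mm across, 63 mm high; origin at the centre of its underside.
- glue_jar: Bystander: closed white ceramic jar with wooden cap, 60 mm across, 75 mm high; origin at the centre of its underside.
- mallet: Bystander: wooden mallet lying along its x axis, handle to -x; origin under it.
Mind the look-alikes: they are no part of the job. There is more than one size of the panel; the one meant has the size given above.

How it is judged:
On the way, in this order (a step that is already met when the one before it is completed fails the run):
1. the panel rests in the jig against the end stop and along the fence (within 5 mm of the stop, 8 mm of the fence) (x of panel in the frame of fence above -0.058 m and y of panel in the frame of fence between -0.005 and 0.005 m and angle between the x axis of panel and the x axis of fence, either way round below 0.08 rad and linear speed of panel below 0.02 m/s), for 0.2 s.
2. the spacer stands down in the gap between panel and thinner dog (y of spacer in the frame of dog_thin between -0.015 and 0.015 m and x of spacer in the frame of dog_thin between 0.034 and 0.052 m and height (world z) of spacer below 0.006 m and angle between spacer's own z axis and vertical below 0.12 rad and angle between the x axis of spacer and the x axis of fence, either way round below 0.15 rad), for 0.2 s.
At the end, for the whole second after the job is handed in: Panel within 2.5 mm of the fence, square within 0.03 rad, within 5 mm of the stop; spacer upright at the thinner dog, within 6 mm of the bench and 15 mm of the dog's middle, square within 0.15 rad, still gripped; spacer on panel and panel on fence press with over 1.5 N each; all at rest (all of step 2 and y of panel in the frame of fence between -0.005 and 0.005 m and x of panel in the frame of fence above -0.0525 m and angle between the x axis of panel and the x axis of fence, either way round below 0.03 rad and height (world z) of panel below 0.004 m and contact force between spacer and panel above 1.5 N and contact force between panel and fence above 1.5 N and contact force between the fingers and spacer above 2 N and linear speed of each of panel, spacer below 0.02 m/s); the arm keeps its last pose, push and grip.
It fails at once if the spacer is pressed against the thicker dog (contact force between spacer and dog_thick above 1.5 N).
It fails at once if the panel is lifted off the bench or tipped (height (world z) of panel above 0.012 m or angle between panel's own z axis and vertical above 0.2 rad).
It fails at once if the bowl, slate stone, burnisher, bell weight, glue jar or mallet is moved more than 30 mm (distance of any of bowl, slate_stone, burnisher, bell_weight, glue_jar, mallet from where it was at the start of the episode above 0.03 m).
It also fails if it takes over 64 s, if anything falls off the work surface, if the arm or the gripper's body presses on something with over 40 N, if the wrist force passes 120 N, or if a joint passes its speed limit or range.

## Working session

There is one attempt and no reset: what is moved stays moved. The work goes in short steps, Python scripts to look and compute and a shell command to move; the robot and the scene stay as the last step left them, time stands still between calls to the robot, and variables do not carry over. Pictures are saved under pics/ and viewed, at most 10 in all, crops included, and the job is handed in when it is done.

```bash
mkdir -p pics
cat > h.py <<'E'
import numpy as np, cv2
from bench import ctrl
from scipy.spatial.transform import Rotation as Ro
def cam(n):
    i=ctrl.camera_info(n); return [np.array(i[k],float) for k in("intrinsics","D","R","t")]
def ray(c,uv,z):
    K,D,R,t=c
    p=cv2.undistortPoints(np.array(uv,float).reshape(-1,1,2),K,D).reshape(-1,2)
    d=np.c_[p,np.ones(len(p))]@R; o=-R.T@t
    return o+d*((z-o[2])/d[:,2])[:,None]
def cloud(c,dep):
    v,u=np.mgrid[0:480,0:640]
    K,D,R,t=c
    p=cv2.undistortPoints(np.stack([u,v],-1).reshape(-1,1,2).astype(float),K,D).reshape(-1,2)
    P=np.c_[p,np.ones(len(p))]*dep.reshape(-1,1)
    return ((P-t)@R).reshape(480,640,3)
E
python3 - <<'E'
from h import *
s=ctrl.get_state(); print(s)
for n in("top","side"):
    c=cam(n); im,d=ctrl.get_image(n); cv2.imwrite(f"pics/{n}0.png",im); np.save(n+"0.npy",d); print(n,-c[2].T@c[3],c[2][2])
E
```

```text
{'time': 0.0, 'joint_positions': array([ 1.20908917,  0.32183847, -0.07009733,  1.45167336,  0.0225987 ,
        1.37079566, -0.05690954]), 'qd': array([ 0.0002804 , -0.00184886,  0.00047427,  0.00170001,  0.00132032,
        0.0007393 , -0.00014771]), 'joint_torque': array([-4.00233339e-04, -4.91292715e+01, -4.04081466e-01, -3.12523162e+01,
       -6.38623768e-02,  4.37653530e-02,  1.90866399e-04]), 'position': array([ 0.238323  , -0.60413735,  0.22145239]), 'tool_rot': array([-3.08444361e+00, -5.86549164e-01,  7.07907716e-04]), 'ft_force': array([-0.00455741,  0.29982248, -0.71696539]), 'torque': array([ 0.00015173,  0.01604731, -0.03499161]), 'grip_force': 0.0, 'grip_width': 1.0032256143176645}
top [3.45382435e-01 1.44697847e-03 1.48394963e+00] [ 0.18233963 -0.00318118 -0.98323046]
side [0.41701798 0.88604817 0.70677782] [ 0.14731862 -0.79226841 -0.5921216 ]
```

View pics/top0.png

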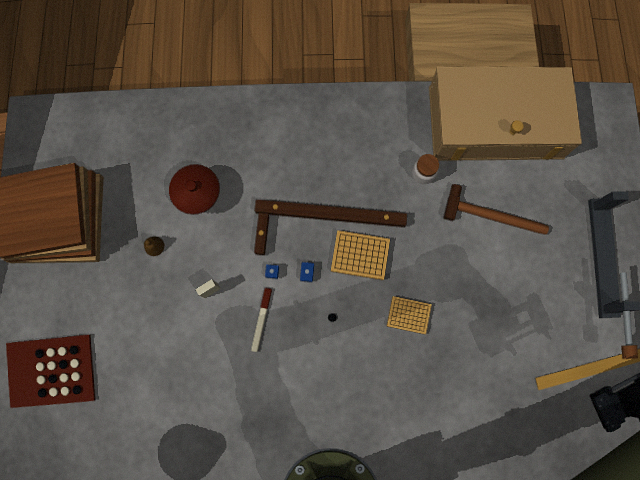

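View pics/side0.png

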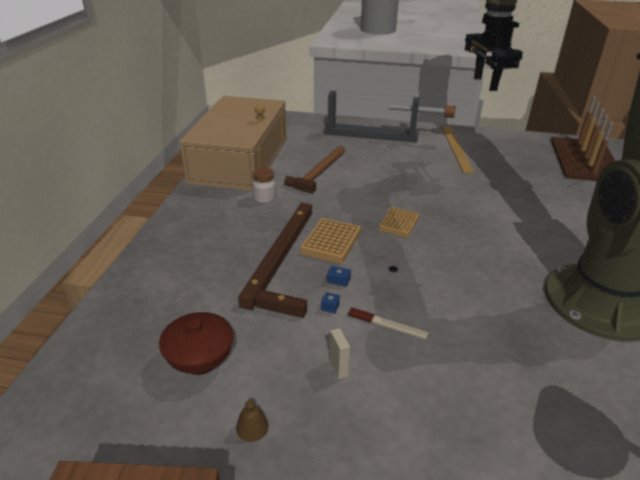

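The top view shows the fence from (256,206) to (406,219) with the stop at (261,235). The thin dog looks like the one at (272,271), the thick one at (307,271). The large panel is at (362,254), the spacer at (205,287), the burnisher at (262,320) and the stone at (332,317). The smaller board at (410,314) is the decoy.

```bash
cat > m.py <<'E'
from h import *
def comps(mask,amin=40):
    cs,_=cv2.findContours(mask.astype(np.uint8),cv2.RETR_EXTERNAL,cv2.CHAIN_APPROX_NONE)
    return [k for k in cs if cv2.contourArea(k)>amin]
def rect(c,k,z):
    P=ray(c,k.reshape(-1,2),z)[:,:2]
    (x,y),wh,a=cv2.minAreaRect((P*1000).astype(np.float32))
    return np.array([x,y]),np.array(wh),a
def hsvm(im,lo,hi): return cv2.inRange(cv2.cvtColor(im,cv2.COLOR_BGR2HSV),lo,hi)
E
python3 - <<'E'
from m import *
c=cam("top"); im=cv2.imread("pics/top0.png"); d=np.load("top0.npy"); W=cloud(c,d)
hsv=cv2.cvtColor(im,cv2.COLOR_BGR2HSV)
for n,p in dict(fence=(340,213),panel=(362,254),spacer=(205,287),dog=(272,271),dog2=(307,271),bench=(300,300)).items():
    print(n,hsv[p[1],p[0]],W[p[1],p[0]].round(4))
roi=np.zeros((480,640),np.uint8); roi[180:345,180:450]=1
def show(n,m,z,a=40):
    for k in comps(cv2.morphologyEx(m*roi,cv2.MORPH_CLOSE,np.ones((3,3))),a):
        x,wh,an=rect(c,k,z); print(n,"px",k.reshape(-1,2).mean(0).round(),x.round(1),wh.round(1),round(an,2))
show("dog",hsvm(im,(105,120,40),(130,255,255)),.025)
show("panel",hsvm(im,(8,60,90),(30,255,255)),.02,300)
show("fence",hsvm(im,(0,60,15),(20,255,89)),.03,200)
show("spacer",hsvm(im,(10,8,150),(40,90,255)),.075,20)
show("hi", ((W[:,:,2]>.065)&(W[:,:,2]<.085)).astype(np.uint8),.075,20)
E
```

```text
fence [ 11 147  52] [ 0.6708 -0.0393  0.0302]
panel [ 17 157 135] [ 0.5711 -0.0899  0.0186]
spacer [ 26  43 179] [0.4934 0.2778 0.0748]
dog [ 48  10 131] [0.5339 0.1265 0.0249]
dog2 [ 60   2 135] [0.5321 0.0429 0.0252]
bench [ 30   5 104] [0.4648 0.0615 0.0062]
dog px [272. 271.] [534.  127.3] [30.6 31.3] 82.54
dog px [307. 271.] [531.3  43.8] [30.  45.1] 83.95
panel px [409. 315.] [ 422.1 -196.3] [96.5 73.7] 76.36
panel px [360. 255.] [569.6 -84.8] [130.2 102.7] 79.46
fence px [317. 218.] [637.1 -14.3] [368.5 132.9] 88.59
fence px [197. 194.] [720.6 304.7] [98.5 83.4] 88.35
spacer px [259. 326.] [401.4 152.7] [12.7 84.5] 77.51
spacer px [205. 287.] [493.5 278.3] [16.7 43.5] 31.21
hi px [205. 287.] [493.1 276.7] [19.9 46.7] 31.2
hi px [198. 195.] [709.1 296.3] [93.3 80.9] 88.55
```

```bash
cat >> m.py <<'E'
def go(target,yaw_y):
    """target TCP world (m), yaw_y: world angle (deg) of tool y axis (mod 180); prints turn about tool z first, then shift in the turned tool axes (mm)"""
    s=ctrl.get_state(); R=Ro.from_rotvec(s["tool_rot"]).as_matrix()
    a=np.degrees(np.arctan2(R[1,1],R[0,1])); d=(yaw_y-a+90)%180-90
    out=[]
    for dd in (d,d-180*np.sign(d)):
        y=np.radians(a+dd); Y=np.array([np.cos(y),np.sin(y),0]); Z=np.array([0,0,-1.]); T=np.c_[np.cross(Y,Z),Y,Z]
        rv=Ro.from_matrix(R.T@T).as_rotvec(degrees=True)
        out.append((rv.round(1),(T.T@(np.array(target)-s["position"])*1000).round(1)))
    print("turn",out[0][0],"shift",out[0][1],"| alt",out[1][0],out[1][1],"j",s["joint_positions"].round(2)[-1],"pos",s["position"].round(4))
E
python3 - <<'E'
from m import *
c=cam("top"); im=cv2.imread("pics/top0.png")
m=hsvm(im,(0,60,15),(20,255,89)); 
P=ray(c,[(u,max(v for v in range(195,240) if m[v,u])+.5) for u in range(280,395)],.03)[:,:2]*1000
vx,vy,x0,y0=cv2.fitLine(P.astype(np.float32),cv2.DIST_HUBER,0,.01,.01).ravel()
Y=np.array([vx,vy]); Y*=np.sign(vy); X=np.array([Y[1],-Y[0]]); p=np.array([x0,y0])
print("yaw of fence X deg",np.degrees(np.arctan2(X[1],X[0])))
# stop face: rightmost brown px in rows 226-250
Q=ray(c,[(max(u for u in range(250,280) if m[v,u])+.5,v) for v in range(228,250)],.03)[:,:2]*1000
print("stop y",np.median(Q@Y),np.std(Q@Y),"face x",p@X)
k=max(comps(m[180:260,180:450]),key=cv2.contourArea).reshape(-1,2)+[180,180]
F=ray(c,k,.03)[:,:2]*1000
print("fence far x",np.percentile(F@X,99),"y ext",(F@Y).min(),(F@Y).max())
fx=p@X; fy=np.median(Q@Y)-65
O=X*fx+Y*fy; np.savez("f.npz",O=O,X=X,Y=Y); print("O",O)
for n,q in dict(thin=(534,127.3),thick=(531.3,43.8),panel=(569.6,-84.8),spacer=(493.5,278.3),burn=(401,153)).items():
    r=np.array(q)-O; print(n,(r@X).round(1),(r@Y).round(1))
E
```

```text
yaw of fence X deg -6.915584
stop y 212.10845879159757 0.778615762112985 face x 651.582
fence far x 686.9946699528515 y ext -119.35698613345113 249.8982734776248
O [664.5543602   67.58325351]
thin -136.8 43.6
thick -129.4 -39.7
panel -75.9 -162.7
spacer -195.2 188.6
burn -271.9 53.1
```

```bash
cat >> m.py <<'E'
f=np.load("f.npz")
def fgo(x,y,z,along):   # fence mm
    p=f["O"]+x*f["X"]+y*f["Y"]; Y=f[along]
    go([p[0]/1000,p[1]/1000,z/1000],np.degrees(np.arctan2(Y[1],Y[0])))
def fst():
    s=ctrl.get_state(); q=s["position"][:2]*1000-f["O"]; F=s["ft_force"]
    print("t",round(s["time"],2),"fence xy",(q@f["X"]).round(1),(q@f["Y"]).round(1),"z",round(s["position"][2]*1000,1),"F",(F[:2]@f["X"]).round(1),(F[:2]@f["Y"]).round(1),F[2].round(1))
E
python3 - <<'E'
import numpy as np
f=dict(np.load("f.npz")); f["O"]=f["O"]+4.8*f["X"]+2.3*f["Y"]; np.savez("f.npz",**f)
E
python3 -c "
from m import *
fst(); fgo(-165,-165,60,'Y')"
```

```text
t 0.1 fence xy -347.0 -720.5 z 221.6 F 0.2 -0.2 0.2
turn [-0.1  0.  28.5] shift [ 182.  -555.5  161.6] | alt [-0.000e+00 -1.000e-01 -1.515e+02] [-182.   555.5  161.6] j -0.06 pos [ 0.2383 -0.6042  0.2216]
```

```bash
python3 -m handwheel '[[0.06,0,0,0,0,0,9.5],[0.06,0,0,0,0,0,9.5],[0.06,0,0,0,0,0,9.5],[0.06,0.018,-0.055,0.008,0,0,0],[0.06,0.018,-0.055,0.008,0,0,0],[0.06,0.018,-0.055,0.008,0,0,0],[0.06,0.018,-0.055,0.008,0,0,0],[0.06,0.018,-0.055,0.008,0,0,0],[0.06,0.018,-0.055,0.008,0,0,0],[0.06,0.018,-0.055,0.008,0,0,0],[0.06,0.018,-0.055,0.008,0,0,0],[0.06,0.018,-0.055,0.008,0,0,0]]' 20
python3 -c "
from m import *
fst(); fgo(-165,-165,12,'Y')"
```

```text
time: 1.6
position: [0.4597, -0.1313, 0.1502]
tool_rot: [3.135, -0.191, 0.0]
ft_force: [0.8, -0.2, 0.4]
grip_width: 0.69
grip_force: 0.0
t 1.6 fence xy -184.3 -224.4 z 150.2 F 0.8 -0.1 0.4
turn [ 0.  -0.  -0.1] shift [ 19.3 -59.4 138.2] | alt [ -0.   -0.  179.9] [-19.3  59.4 138.2] j -1.48 pos [ 0.4597 -0.1313  0.1502]
```

```bash
python3 -m handwheel '[[0.06,0.010,-0.030,0.02,0,0,0],[0.06,0.009,-0.029,0.02,0,0,0],[0.06,0,0,0.04,0,0,0],[0.06,0,0,0.038,0,0,0],[0.06,0,0,0.02,0,0,0],[0.06,0,0,0,0,0,0],[0.06,0,0,0,0,0,0]]'
python3 -c "
from m import *
fst()
c=cam('wrist'); im,d=ctrl.get_image('wrist'); cv2.imwrite('pics/w1.png',im)"
```

```text
time: 2.48
position: [0.486, -0.0768, 0.0133]
tool_rot: [3.136, -0.191, 0.002]
ft_force: [-0.4, 0.1, -0.2]
grip_width: 0.69
grip_force: 0.0
t 2.48 fence xy -164.6 -167.1 z 13.3 F -0.4 0.0 -0.2
```

View pics/w1.png

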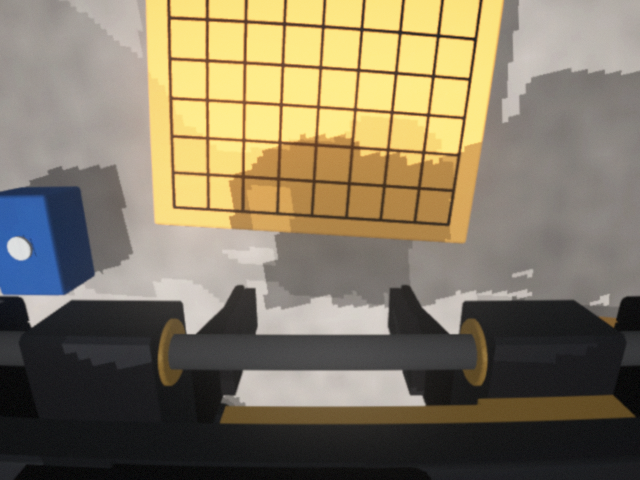

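The wrist view shows both fingers, at (235,330) and (410,330), standing before the panel's near edge, which runs from (155,222) to (465,242). The dog at (45,240) is clear. I'll push toward the fence.

```bash
python3 -m handwheel '[[0.06,0.008,0,0,0,0,0],[0.06,0.007,0,0,0,0,0],[0.06,0.005,0,0,0,0,0],[0.06,0.005,0,0,0,0,0],[0.06,0.005,0,0,0,0,0],[0.06,0.005,0,0,0,0,0],[0.06,0.005,0,0,0,0,0],[0.06,0.004,0,0,0,0,0],[0.06,0.004,0,0,0,0,0],[0.06,0,0,0,0,0,0]]'
python3 -c "
from m import *
fst()"
```

```text
time: 3.78
position: [0.5338, -0.0825, 0.0127]
tool_rot: [-3.136, 0.191, -0.002]
ft_force: [-0.8, 1.0, -0.2]
grip_width: 0.689
grip_force: 0.0
t 3.77 fence xy -116.5 -167.0 z 12.7 F -1.0 0.9 -0.2
```

```bash
python3 -m handwheel '[[0.06,0.003,0,0,0,0,0],[0.06,0.002,0,0,0,0,0],[0.06,0,0,0,0,0,0]]'
python3 -c "
from m import *
fst()"
python3 -m handwheel '[[0.06,0.002,0,0,0,0,0],[0.06,0.002,0,0,0,0,0],[0.06,0,0,0,0,0,0]]'
python3 -c "
from m import *
fst()"
```

```text
time: 4.15
position: [0.5382, -0.0832, 0.0126]
tool_rot: [3.136, -0.191, 0.0]
ft_force: [-1.7, -0.2, 1.5]
grip_width: 0.692
grip_force: 0.8
t 4.15 fence xy -112.1 -167.2 z 12.6 F -1.6 -0.4 1.5
time: 4.53
position: [0.5411, -0.0836, 0.0124]
tool_rot: [3.136, -0.191, -0.003]
ft_force: [-5.9, 1.2, 3.8]
grip_width: 0.69
grip_force: 2.5
t 4.53 fence xy -109.2 -167.3 z 12.4 F -6.0 0.5 3.8
```

```bash
python3 -m handwheel '[[0.06,-0.02,0,0,0,0,0],[0.05,0,0,-0.045,0,0,0],[0.05,0,0,-0.04,0,0,9],[0.05,0,0,0,0,0,9],[0.05,0,0,0,0,0,9],[0.05,0,0,0,0,0,9],[0.05,0,0,0,0,0,9],[0.05,0,0,0,0,0,9],[0.05,0,0,0,0,0,9],[0.05,0,0,0,0,0,9],[0.05,0,0,0,0,0,9],[0.05,0,0,0,0,0,9]]'
python3 -c "
from m import *
fst(); fgo(-52,-265,12,'X')"
```

```text
time: 6.02
position: [0.5152, -0.0827, 0.0789]
tool_rot: [2.439, -1.95, -0.057]
ft_force: [-0.2, -0.5, -2.3]
grip_width: 0.574
grip_force: 0.0
t 6.03 fence xy -134.9 -169.5 z 78.9 F -0.1 -0.5 -2.3
turn [ 2.3  0.6 19.6] shift [ 95.5 -82.9  66.9] | alt [  -0.9    3.2 -160.3] [-95.5  82.9  66.9] j -2.68 pos [ 0.5152 -0.0827  0.0789]
```

Joint 7 ran up against its range, so I'll turn the other way.

```bash
python3 -m handwheel '[[0.05,0,0,-0.01,0,0,-10.5],[0.05,0,0,-0.01,0,0,-10.5],[0.05,0,0,0,0,0,-10.5],[0.05,0,0,0,0,0,-10.5],[0.05,0,0,0,0,0,-10.5],[0.05,0,0,0,0,0,-10.5],[0.05,0,0,0,0,0,-10.5],[0.05,0,0,0,0,0,-10.5],[0.05,0,0,0,0,0,-10.5],[0.05,0,0,0,0,0,-10.5],[0.05,0,0,0,0,0,-10.5],[0.05,0,0,0,0,0,-10.5]]'
python3 -m handwheel '[[0.05,0,0,0,0,0,-10.5],[0.05,0,0,0,0,0,-10.5],[0.05,0,0,0,0,0,-10],[0.05,0,0,0,0,0,0]]'
python3 -c "
from m import *
fst(); fgo(-52,-265,12,'X')"
```

```text
time: 7.52
position: [0.5162, -0.0828, 0.0988]
tool_rot: [-2.834, -1.298, 0.051]
ft_force: [0.3, -0.1, 0.5]
grip_width: 0.574
grip_force: 0.0
time: 8.02
position: [0.5159, -0.0828, 0.0987]
tool_rot: [-2.386, -1.993, 0.04]
ft_force: [-0.2, -0.3, -0.2]
grip_width: 0.572
grip_force: 0.0
t 8.03 fence xy -134.3 -169.4 z 98.7 F -0.2 -0.3 -0.2
turn [-2.4 -0.2 -3.3] shift [-95.6  82.3  86.7] | alt [ -0.2   3.7 176.6] [ 95.6 -82.3  86.7] j -0.01 pos [ 0.5159 -0.0828  0.0987]
```

```bash
python3 -m handwheel '[[0.05,0,0,0,-2.4,-0.2,-3.3],[0.05,-0.032,0.015,0,0,0,0],[0.05,-0.032,0.022,0,0,0,0],[0.05,-0.032,0.022,0,0,0,0],[0.05,0,0.023,0,0,0,0],[0.05,0,0,0.045,0,0,0],[0.05,0,0,0.04,0,0,0],[0.05,0,0,0,0,0,0]]'
python3 -c "
from m import *
fst(); fgo(-52,-75,12,'X')
c=cam('top'); im,d=ctrl.get_image('top'); cv2.imwrite('pics/t1.png',im)
m=hsvm(im,(8,60,90),(30,255,255))
for k in comps(cv2.morphologyEx(m,cv2.MORPH_CLOSE,np.ones((3,3)))[180:345,180:450],300):
    q,wh,a=rect(c,k+[180,180],.02); r=q-f['O']; print(r@f['X'],r@f['Y'],wh,a)
cv2.imwrite('pics/t1c.png',cv2.resize(im[170:350,180:460],None,fx=2.5,fy=2.5))"
```

```text
time: 9.02
position: [0.5822, -0.1869, 0.0102]
tool_rot: [-2.348, -2.078, 0.009]
ft_force: [-0.4, -0.1, 1.0]
grip_width: 0.574
grip_force: 0.0
t 9.03 fence xy -55.9 -264.9 z 10.2 F -0.3 -0.1 1.0
turn [-0.5  0.  -0.1] shift [189.9   3.9  -1.8] | alt [  0.    0.7 179.9] [-189.9   -3.9   -1.8] j 0.28 pos [ 0.5822 -0.1869  0.0102]
-50.28423874278792 -162.03754846116306 [129.9458313  102.89533234] 83.17845916748047
```

View pics/t1c.png

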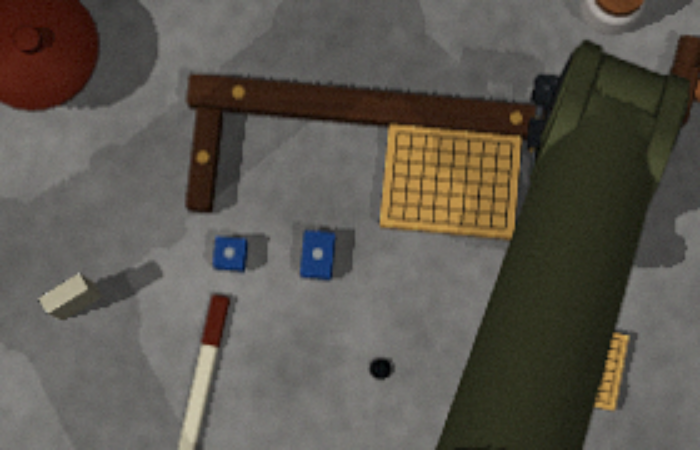

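The panel lies flush on the fence at crop (450,180), with the fingers behind its right end. I'll push along the fence.

```bash
python3 -m handwheel '[[0.05,0.012,0.003,0,0,0,0],[0.05,0.008,0,0,0,0,0],[0.05,0.01,0,0,0,0,0],[0.05,0.014,0,0,0,0,0],[0.05,0.014,0,0,0,0,0],[0.05,0.014,0,0,0,0,0],[0.05,0.014,0,0,0,0,0],[0.05,0.014,0,0,0,0,0],[0.05,0.014,0,0,0,0,0],[0.05,0.014,0,0,0,0,0],[0.05,0.014,0,0,0,0,0],[0.05,0.010,0,0,0,0,0]]'
python3 -c "
from m import *
fst()"
python3 -m handwheel '[[0.05,0.01,0,0,0,0,0],[0.05,0.008,0,0,0,0,0],[0.05,0.006,0,0,0,0,0],[0.05,0.004,0,0,0,0,0],[0.05,0.003,0,0,0,0,0],[0.05,0,0,0,0,0,0]]'
python3 -c "
from m import *
fst()"
```

```text
time: 10.58
position: [0.6059, -0.0359, 0.0132]
tool_rot: [-2.348, -2.085, 0.003]
ft_force: [0.0, -1.6, 1.1]
grip_width: 0.572
grip_force: 1.3
t 10.57 fence xy -50.6 -112.1 z 13.2 F 0.2 -1.6 1.1
time: 11.32
position: [0.6096, -0.0058, 0.0133]
tool_rot: [-2.349, -2.084, 0.002]
ft_force: [0.9, -0.9, 0.5]
grip_width: 0.574
grip_force: 0.4
t 11.32 fence xy -50.5 -81.8 z 13.3 F 0.9 -0.8 0.5
```

```bash
python3 -m handwheel '[[0.05,0.003,0,0,0,0,0],[0.05,0.002,0,0,0,0,0],[0.05,0.002,0,0,0,0,0],[0.05,0,0,0,0,0,0]]'
python3 -c "
from m import *
fst()"
python3 -m handwheel '[[0.05,0.002,0,0,0,0,0],[0.05,0.001,0,0,0,0,0],[0.05,0,0,0,0,0,0]]'
python3 -c "
from m import *
fst()"
```

```text
time: 11.82
position: [0.6103, 0.0004, 0.0132]
tool_rot: [-2.349, -2.084, 0.003]
ft_force: [-0.0, -1.9, 0.5]
grip_width: 0.576
grip_force: 1.3
t 11.82 fence xy -50.6 -75.6 z 13.2 F 0.2 -1.8 0.5
time: 12.2
position: [0.6104, 0.0005, 0.0133]
tool_rot: [2.351, 2.082, -0.007]
ft_force: [-0.6, -7.0, 1.9]
grip_width: 0.577
grip_force: 3.6
t 12.2 fence xy -50.5 -75.4 z 13.3 F 0.3 -7.0 1.9
```

```bash
python3 -m handwheel '[[0.07,-0.012,0,0,0,0,0],[0.07,-0.01,0,0,0,0,0],[0.07,0,0,-0.06,0,0,0],[0.07,0,0,-0.06,0,0,0],[0.07,-0.06,-0.02,-0.02,0,0,0],[0.07,-0.06,-0.03,0,0,0,0],[0.07,-0.05,-0.03,0,0,0,0],[0.07,0,0,0,0,0,0]]'
python3 -c "
from m import *
fst()
c=cam('top'); im,d=ctrl.get_image('top')
m=hsvm(im,(8,60,90),(30,255,255))
for k in comps(cv2.morphologyEx(m,cv2.MORPH_CLOSE,np.ones((3,3)))[180:345,180:450],300):
    q,wh,a=rect(c,k+[180,180],.02); r=q-f['O']; print(r@f['X'],r@f['Y'],wh,a)
cv2.imwrite('pics/t2c.png',cv2.resize(im[180:300,180:420],None,fx=3,fy=3))"
```

```text
time: 13.2
position: [0.5097, -0.1754, 0.1529]
tool_rot: [-2.359, -2.074, 0.003]
ft_force: [0.8, 0.2, 0.0]
grip_width: 0.803
grip_force: 0.0
t 13.2 fence xy -129.3 -262.1 z 152.9 F 0.8 0.3 0.0
-52.20334740695739 0.4754773853111294 [128.87765503 103.39040375] 83.4720687866211
```

View pics/t2c.png

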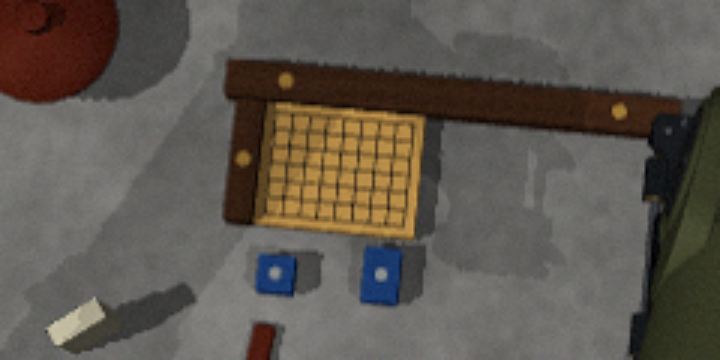

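The panel sits against the stop and fence at crop (340,170). The gap between the panel and the dogs is clear, with the thin dog at (276,274) and the spacer at (77,322).

```bash
python3 -c "
from m import *
go([.4935,.2783,.153],31.2)"
```

```text
turn [ -0.   -0.1 -38.3] shift [ 3.947e+02  2.178e+02 -2.000e-01] | alt [-1.000e-01  0.000e+00  1.417e+02] [-3.947e+02 -2.178e+02 -2.000e-01] j 0.21 pos [ 0.5117 -0.1722  0.1528]
```

```bash
python3 -m handwheel '[[0.087,0,0,0,0,0,-9.6],[0.087,0,0,0,0,0,-9.6],[0.087,0,0,0,0,0,-9.6],[0.087,0,0,0,0,0,-9.5],[0.087,0.049,0.027,0,0,0,0],[0.087,0.049,0.027,0,0,0,0],[0.087,0.049,0.027,0,0,0,0],[0.087,0.049,0.027,0,0,0,0],[0.087,0.049,0.027,0,0,0,0],[0.087,0.049,0.027,0,0,0,0],[0.087,0.049,0.027,0,0,0,0],[0.087,0.049,0.027,0,0,0,0]]'
python3 -m handwheel '[[0.087,0,0,0,0,0,0],[0.087,0,0,0,0,0,0]]'
python3 -c "
from m import *
c=cam('wrist'); im,d=ctrl.get_image('wrist'); cv2.imwrite('pics/w2.png',im)
W=cloud(c,d); m=((W[:,:,2]>.065)&(W[:,:,2]<.082)).astype(np.uint8)
for k in comps(m,200):
    q,wh,a=rect(c,k,.075); print(k.reshape(-1,2).mean(0),q,wh,a)
go([.4935,.2783,.032],31.2)"
```

```text
time: 14.75
position: [0.4914, 0.2809, 0.1523]
tool_rot: [-1.531, -2.74, -0.0]
ft_force: [0.9, -0.6, 0.2]
grip_width: 0.998
grip_force: 0.0
time: 15.0
position: [0.4919, 0.2777, 0.1519]
tool_rot: [-1.532, -2.74, 0.003]
ft_force: [0.1, -0.6, 0.6]
grip_width: 1.0
grip_force: 0.0
[326.70053476 253.75935829] [493.51678467 280.80474854] [17.92910576 46.8371048 ] 31.164186477661133
turn [-0.1 -0.   0.3] shift [  1.    1.9 120. ] | alt [ 1.000e-01 -2.000e-01 -1.797e+02] [ -1.   -1.9 120. ] j -0.01 pos [0.4924 0.2765 0.152 ]
```

View pics/w2.png

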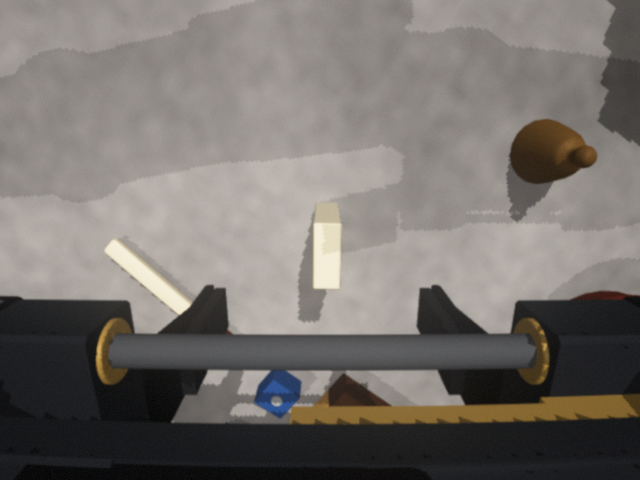

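The wrist view shows the spacer centred between the fingers at (327,250), with the bell at (550,150) well clear.

```bash
python3 -m handwheel '[[0.087,0.002,0.002,0.03,0,0,0],[0.087,0,0,0.035,0,0,0],[0.087,0,0,0.035,0,0,0],[0.087,0,0,0.02,0,0,0],[0.087,0,0,0,0,0,0],[0.01,0,0,0,0,0,0],[0.01,0,0,0,0,0,0],[0.01,0,0,0,0,0,0],[0.01,0,0,0,0,0,0],[0.01,0,0,0,0,0,0],[0.01,0,0,0,0,0,0],[0.01,0,0,0,0,0,0]]' 45
python3 -m handwheel '[[0.01,0,0,0,0,0,0],[0.01,0,0,-0.01,0,0,0],[0.01,0,0,-0.02,0,0,0],[0.01,0,0,-0.03,0,0,0],[0.01,0,0,-0.03,0,0,0],[0.01,0,0,0,0,0,0],[0.01,0,0,0,0,0,0]]'
python3 -c "
from m import *
fst()
s=ctrl.get_state();print(s['grip_width']*87,s['grip_force'])
fgo(-156+30+13,42,85,'X')"
```

```text
time: 16.55
position: [0.4929, 0.2795, 0.0323]
tool_rot: [-1.535, -2.739, 0.002]
ft_force: [-0.1, -0.1, 0.8]
grip_width: 0.288
grip_force: 0.0
time: 17.42
position: [0.4925, 0.2792, 0.1216]
tool_rot: [-1.535, -2.739, 0.004]
ft_force: [-0.2, -0.7, -1.3]
grip_width: 0.205
grip_force: 45.0
t 17.43 fence xy -201.1 187.0 z 121.6 F -0.1 -0.7 -1.3
17.860291606137096 44.998272405937314
turn [-0.2  0.  38.4] shift [-145.    88.1   36.6] | alt [  -0.    -0.2 -141.6] [145.  -88.1  36.6] j -0.01 pos [0.4925 0.2792 0.1216]
```

```bash
python3 -m handwheel '[[0.01,0,0,0,0,0,9.6],[0.01,0,0,0,0,0,9.6],[0.01,0,0,0,0,0,9.6],[0.01,0,0,0,0,0,9.6],[0.01,-0.04,0.022,0,0,0,0],[0.01,-0.04,0.022,0,0,0,0],[0.01,-0.04,0.022,0,0,0,0],[0.01,-0.025,0.022,0,0,0,0],[0.01,0,0,0.015,0,0,0],[0.01,0,0,0.02,0,0,0],[0.01,0,0,0,0,0,0],[0.01,0,0,0,0,0,0]]'
python3 -c "
from m import *
fst(); fgo(-114,42,34,'X')
im,d=ctrl.get_image('side'); cv2.imwrite('pics/s2.png',cv2.resize(im[200:350,250:420],None,fx=3.5,fy=3.5))
c=cam('top'); im,d=ctrl.get_image('top'); 
m=hsvm(im,(105,120,40),(130,255,255))
for k in comps(m):
    q,wh,a=rect(c,k,.025); r=q-f['O']; print('dog',(r@f['X']).round(1),(r@f['Y']).round(1),wh,a)"
```

```text
time: 18.92
position: [0.5624, 0.1256, 0.0869]
tool_rot: [-2.35, -2.083, 0.004]
ft_force: [-0.4, -0.5, -1.1]
grip_width: 0.201
grip_force: 45.0
t 18.93 fence xy -113.2 43.0 z 86.9 F -0.3 -0.5 -1.1
turn [-0.2  0.   0. ] shift [-1.  -0.8 52.9] | alt [-1.0e-01 -2.0e-01 -1.8e+02] [ 1.   0.8 52.9] j -0.34 pos [0.5624 0.1256 0.0869]
dog -134.5 -42.1 [29.73309708 44.76256943] 84.3705062866211
```

View pics/s2.png

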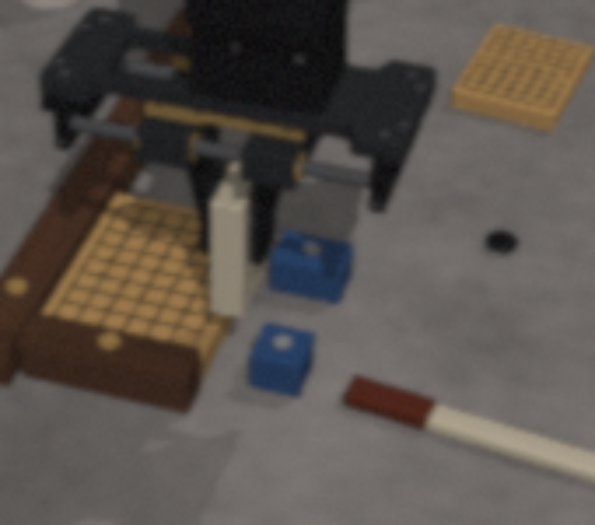

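The side view shows the gripped spacer upright at (230,255), over the gap in front of the thin dog at (282,357). I'll lower it in two stages.

```bash
python3 -m handwheel '[[0.01,-0.001,-0.001,0.01,-0.2,0,0],[0.01,0,0,0.012,0,0,0],[0.01,0,0,0.012,0,0,0],[0.01,0,0,0.01,0,0,0],[0.01,0,0,0,0,0,0]]'
python3 -c "
from m import *
fst()"
python3 -m handwheel '[[0.01,0,0,0.004,0,0,0],[0.01,0,0,0.002,0,0,0],[0.01,0,0,0.002,0,0,0],[0.01,0,0,0,0,0,0]]'
python3 -c "
from m import *
fst()"
```

```text
time: 19.65
position: [0.5609, 0.1238, 0.0419]
tool_rot: [2.352, 2.082, -0.002]
ft_force: [-0.6, -0.3, -1.3]
grip_width: 0.207
grip_force: 45.0
t 19.65 fence xy -114.5 41.0 z 41.9 F -0.5 -0.3 -1.3
time: 20.15
position: [0.5618, 0.124, 0.0352]
tool_rot: [2.351, 2.082, 0.001]
ft_force: [-0.0, -0.0, -1.3]
grip_width: 0.205
grip_force: 45.0
t 20.15 fence xy -113.6 41.3 z 35.2 F -0.0 -0.0 -1.3
```

```bash
python3 -m handwheel '[[0.01,0,0,0.002,0,0,0],[0.01,0,0,0.001,0,0,0],[0.01,0,0,0,0,0,0]]'
python3 -c "
from m import *
fst()"
python3 -m handwheel '[[0.01,0,0.001,0.001,0,0,0],[0.01,0,0.001,0,0,0,0],[0.01,0,0.001,0,0,0,0],[0.01,0,0,0,0,0,0]]'
python3 -c "
from m import *
fst()"
```

```text
time: 20.52
position: [0.5618, 0.124, 0.0323]
tool_rot: [2.351, 2.082, 0.001]
ft_force: [-0.2, 1.2, -0.1]
grip_width: 0.204
grip_force: 45.0
t 20.52 fence xy -113.6 41.3 z 32.3 F -0.3 1.1 -0.1
time: 21.02
position: [0.5643, 0.1241, 0.0323]
tool_rot: [2.352, 2.083, 0.0]
ft_force: [-2.8, -0.3, 7.9]
grip_width: 0.206
grip_force: 45.0
t 21.02 fence xy -111.1 41.7 z 32.3 F -2.8 -0.7 7.9
```

```bash
python3 -m handwheel '[[0.01,0,0.001,-0.001,0,0,0],[0.01,0,0.001,0,0,0,0],[0.01,0,0.001,0,0,0,0],[0.01,0,0,0,0,0,0],[0.01,0,0,0,0,0,0]]'
python3 -c "
from m import *
fst()"
python3 -m handwheel '[[0.01,0,0.001,0,0,0,0],[0.01,0,0,0,0,0,0],[0.01,0,0,0,0,0,0]]'
python3 -c "
from m import *
fst()"
```

```text
time: 21.65
position: [0.5667, 0.1235, 0.0323]
tool_rot: [-2.352, -2.083, 0.002]
ft_force: [-4.2, 0.7, 5.3]
grip_width: 0.202
grip_force: 45.0
t 21.65 fence xy -108.7 41.4 z 32.3 F -4.2 0.2 5.3
time: 22.02
position: [0.5668, 0.1235, 0.0323]
tool_rot: [-2.351, -2.082, 0.004]
ft_force: [-6.9, -0.3, 6.4]
grip_width: 0.2
grip_force: 45.0
t 22.02 fence xy -108.5 41.4 z 32.3 F -6.8 -1.2 6.4
```

```bash
python3 -m handwheel '[[0.01,0,0.001,-0.0005,0,0,0],[0.01,0,0.001,0,0,0,0],[0.01,0,0,0,0,0,0],[0.01,0,0,0,0,0,0],[0.01,0,0,0,0,0,0],[0.01,0,0,0,0,0,0]]'
python3 -c "
from m import *
fst()
c=cam('top'); im,d=ctrl.get_image('top')
m=hsvm(im,(8,60,90),(30,255,255))
for k in comps(cv2.morphologyEx(m,cv2.MORPH_CLOSE,np.ones((3,3)))[180:345,180:450],300):
    q,wh,a=rect(c,k+[180,180],.02); r=q-f['O']; print(r@f['X'],r@f['Y'],wh,a)
cv2.imwrite('pics/t3.png',cv2.resize(im[180:300,220:380],None,fx=4,fy=4))
im,d=ctrl.get_image('side'); cv2.imwrite('pics/s3.png',cv2.resize(im[190:330,230:400],None,fx=4,fy=4))"
```

```text
time: 22.78
position: [0.5679, 0.1233, 0.0323]
tool_rot: [-2.35, -2.081, 0.006]
ft_force: [-8.2, 0.7, 6.7]
grip_width: 0.205
grip_force: 45.0
t 22.77 fence xy -107.5 41.4 z 32.3 F -8.3 -0.3 6.7
-213.54459065291462 -293.61102919135 [96.99134827 74.05569458] 76.39200592041016
-50.35978743603005 -23.817632027018483 [ 80.83930969 100.84947968] 83.20491790771484
```

View pics/s3.png

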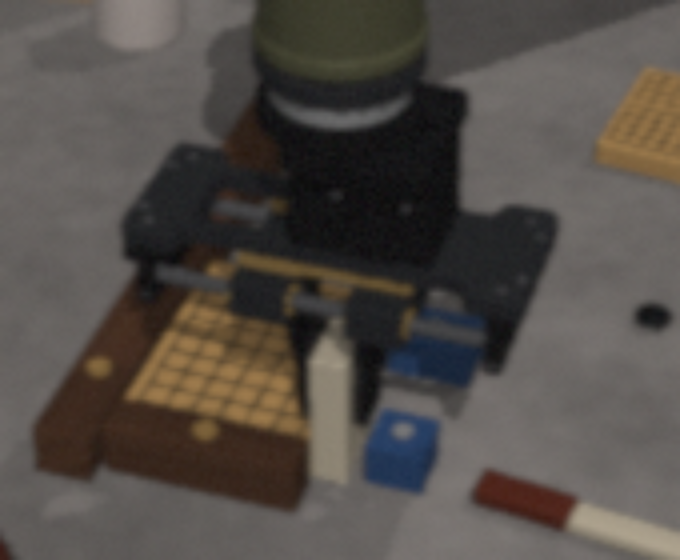

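View pics/t3.png

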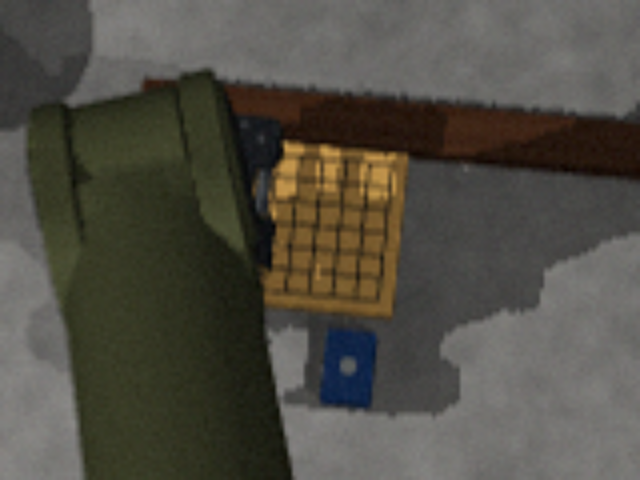

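The spacer stands in the gap at (332,410) in the side view, and the panel is along the fence. I'll ease the down force and firm up the push.

```bash
python3 -m handwheel '[[0.01,0,0.0015,-0.0007,0,0,0],[0.01,0,0.0015,0,0,0,0],[0.01,0,0,0,0,0,0],[0.01,0,0,0,0,0,0],[0.01,0,0,0,0,0,0],[0.01,0,0,0,0,0,0]]'
python3 -c "
from m import *
fst()"
```

```text
time: 23.62
position: [0.568, 0.1233, 0.0324]
tool_rot: [-2.347, -2.079, 0.013]
ft_force: [-14.1, 1.0, 10.2]
grip_width: 0.203
grip_force: 45.0
t 23.62 fence xy -107.3 41.4 z 32.4 F -14.1 -0.7 10.2
```

```bash
python3 -m handwheel '[[0.01,0,0.0005,-0.001,0,0,0],[0.01,0,0,0,0,0,0],[0.01,0,0,0,0,0,0],[0.01,0,0,0,0,0,0]]'
python3 -c "
from m import *
fst()"
python3 -m handwheel '[[0.01,0,0,0,0,0,0],[0.01,0,0,0,0,0,0],[0.01,0,0,0,0,0,0],[0.01,0,0,0,0,0,0],[0.01,0,0,0,0,0,0],[0.01,0,0,0,0,0,0]]'
python3 -c "
from m import *
fst()"
```

```text
time: 24.12
position: [0.568, 0.1232, 0.0324]
tool_rot: [-2.346, -2.079, 0.015]
ft_force: [-13.1, 0.2, 4.8]
grip_width: 0.204
grip_force: 45.0
t 24.12 fence xy -107.3 41.3 z 32.4 F -13.0 -1.4 4.8
time: 24.88
position: [0.568, 0.1232, 0.0324]
tool_rot: [-2.346, -2.079, 0.015]
ft_force: [-12.5, 0.9, 4.0]
grip_width: 0.205
grip_force: 45.0
t 24.88 fence xy -107.3 41.3 z 32.4 F -12.5 -0.6 4.0
```

```bash
python3 -c "
from bench import ctrl
print(ctrl.close_job())"
```

```text
the job is handed in; nothing more can be done
None
```

I've handed in the job at about 25 s of the 64 s allowed, but no verdict came back. By the last readings, the panel is flush on the fence and was pushed up against the stop. The spacer is gripped (45 N) upright on the bench in the gap at the thin dog, pushing the panel with a steady 12–13 N.

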